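# Rack the cast test plates by thickness

## Robot

A 6-joint arm with a two-finger parallel gripper is mounted at the origin on the work surface. World frame = base frame: x ahead of the robot, y to its left, z up, the work surface at z = 0. Lengths are in m, angles in rad, forces in N, time in s.
With the tool pointing down it reaches from about 0.15 to 0.775 m from the base axis. Payload 6.1 kg.
Tool frame: the origin (TCP) lies midway between the tips of the shut fingers; the grasp point (between the pads) lies 19 mm behind it; z points along the fingers, y is the line along which they close (so a half turn about z gives the same grasp; the last joint's range is limited). The gripper opens to 85 mm and grips with 20 to 120 N. Pads are 22 mm wide; open, the fingers measure 114 mm over their backs; the gripper's body (76 mm by 85 mm) begins 54 mm behind the grasp point. The pads swing forward as they close: fully open they stand 13 mm farther back than shut.
Start: joints at [1.214, 0.126, -0.04, 1.405, 0, 1.571], TCP at [0.183, 0.492, 0.231] pointing down, gripper open.
Joint ranges: [-2.72, 2.72], [-0.95, 1.95], [-1.27, 1.35], [-1.78, 2.02], [-1.46, 1.47], [-3.14, 3.14]. Speed limits (rad/s): [2.39, 2.39, 3.01, 3.14, 3.14, 3.14].

## Interface

Orientations are given as a 3x3 rotation matrix whose columns are the frame's x, y, z axes.
In Python, from workcell import telemetry, eyes, job gives the robot as it stands.
- The arm moves only by the tool send_rows, never from a script. Its argument "motion" is a list that holds one entry, the list of rows, each a list of 5 numbers: the shift along the tool's x, y, z in cm, then the turn about the tool's z in degrees, then the finger opening in cm, from 0 to 8.54. In form: [[[dx, dy, dz, yaw, hand], ...]]. A call has 1 to 20 rows; each row shifts and turns the commanded pose from where the row before left it, along the tool's axes as they then stand; what a row does not reach is not made up. A row lasts 1/8 s, in which the tool goes at most 62.5 mm and 10.7 degrees, less where a joint would pass 70% of its speed; a pose out of reach is approached as far as the arm can. A call is refused whole if a number of a shift passes 6.25 or a number of a turn 10.7, either way. A call with a gripper value outside its range is refused whole. The fingers move at their own pace and stop on an object; the grip force is fixed at half the most. Time passes only in rows, so rows that do not move let the fingers close. It gives the time, the measured TCP pose, the force, the opening and the grip force at its end, in the units of the state.
- telemetry.observe(): the state, without advancing time (a new reading comes with each control period).
- eyes.capture(name): name is "side" or "top"; returns (picture, depth): 384x512x3 uint8, red, green, blue; 384x512 float32, m along the optical axis (not along the pixel's ray), 0 where there is no reading.
- eyes.calibration(name): a dict with "vfov" (degrees; the focal length in pixels is half the picture's height over the tangent of half this angle, whatever the lens; pixels are square), "cx", "cy" (the principal point, pixels), "dist" ([k1, k2, p1, p2, k3] as OpenCV has them; the pictures are not rectified), "R" (3x3) and "t" (3): a world point X has camera coordinates R X + t. Camera axes: x right, y down, z forward; pixel columns grow to the right and rows downward; lengths in m; the calibration is good to about 2 mm. A picture is of the moment at which its call begins. calibration takes no time and is no camera call.
- job.job_done(): hands the job in; it is judged then, once.
The state is a dict: "t": time; "q": joint angles; "dq": joint speeds; "tau": joint torques, N m; "eef_pos": TCP position; "ee_rot": TCP orientation; "wrist_force": force on the tool from outside, world axes, zero at the start; "ft_torque": the same for the moment, N m; "width": opening from 0.0 (shut) to 1.0 (fully open); "gripper_force": force on a finger pad.
Only numpy, scipy, OpenCV 4.12 (cv2) and the standard library are available. Lean on these libraries where they do the work, as an engineer would, in place of code of your own. Each camera call takes 0.05 s, during which the arm holds its last target. There are 200 camera calls.

## Task

Two grey cast-resin test plates stand on edge on the laboratory bench, one twice as thick as the other. Drop each one, upright, into the slot of the aluminium thickness rack that fits it: the thick plate into the widest slot and the thin plate into the narrowest slot, both fully down on the slot's floor, and let go.

Things in the scene. Friction and masses are not known exactly. Their poses are not given: they have to be found in the camera images.
- thick_plate: Thick plate of grey resin standing upright: 56 mm wide (its x), 32 mm thick (its y), 110 mm tall (its z, up), about 0.24 kg. Origin: centre of its underside. A slab lying flat and a small round puck of the same grey are not wanted. Easiest held from above by its 56 mm width, fingers reaching at most 40 mm down from its top.
- thin_plate: Thin plate of grey resin standing upright: 56 mm wide (its x), 16 mm thick (its y), 110 mm tall (its z, up), about 0.12 kg. Origin: centre of its underside. Tips over if knocked. Held in the same way as the thick plate.
- wide_slot (a point): Floor centre of the widest of three parallel slots in a fixed aluminium rack, 90 x 159 mm, 49 mm tall (floors 6 mm above the bench). x along the slot, y across it, away from the other slots, z up. Slot: 80 mm long, 53 mm wide at its mouth (the rack's top, 43 mm above this point); sides slope in over 15 mm to 35 mm, then straight down 28 mm. A seated plate's width lies along x.
- narrow_slot (a point): Floor centre of the narrowest slot, at the other end of the same rack, 102 mm from the wide slot's centre; same axis directions (y points towards the wide slot), length, depth and shape, but 37 mm wide at its mouth and 19 mm below. Between them lies a middle slot, 27 mm wide below, that stays unused.

How it is judged:
By the outcome, as a careful person would: the job done as asked, in the order asked, and still so for the second after the job is handed in, with the robot touching nothing.
It also fails if it takes over 61 s, if anything falls off the work surface, if the arm or the gripper's body presses on something with over 40 N, if the wrist force passes 120 N, or if a joint passes its speed limit or range.

## Working session

There is one attempt and no reset: what is moved stays moved. The work goes in short steps, Python scripts to look and compute and a tool call to move; the robot and the scene stay as the last step left them, time stands still between calls to the robot, and variables do not carry over. Pictures are saved under pics/ and viewed, at most 10 in all, crops included, and the job is handed in when it is done.

Besides the shell and the picture viewer there is one more tool, called after "Emit:" as name([rows], argument=value, ...), one row to a line, values as JSON. send_rows: Moves the arm, as the interface text tells. Its arguments: {"type":"object","properties":{"motion":{"type":"array"}},"required":["motion"]}

```bash
mkdir -p pics; cat > h.py <<'E'
import numpy as np, cv2
from workcell import telemetry, eyes, job
def cap(n, save=None):
    p,d=eyes.capture(n)
    if save: cv2.imwrite('pics/'+save,p[:,:,::-1])
    return p,d
def cloud(n,d):
    c=eyes.calibration(n); h,w=d.shape
    f=h/2/np.tan(np.radians(c['vfov'])/2)
    K=np.array([[f,0,c['cx']],[0,f,c['cy']],[0,0,1]])
    u,v=np.meshgrid(np.arange(w,dtype=float),np.arange(h,dtype=float))
    n2=cv2.undistortPoints(np.stack([u.ravel(),v.ravel()],1)[:,None],K,np.array(c['dist'],float))[:,0].reshape(h,w,2)
    P=np.dstack([n2*d[...,None],d])
    X=(P-np.array(c['t']))@np.array(c['R'])
    X[d<=0]=np.nan
    return X
E
python3 - <<'E'
from h import *
for n in('top','side'):
    p,d=cap(n,n+'0.png'); X=cloud(n,d); np.save(n+'0.npy',X)
    c=eyes.calibration(n); print(n,-np.array(c['R']).T@c['t'],c['vfov'])
a,b=[cv2.imread(f'pics/{n}0.png') for n in('top','side')]
s=telemetry.observe();print(s['t'],s['eef_pos'],s['ee_rot'],s['width'])
E
```

```text
top [ 0.39492165 -0.03686063  1.14699741] 44.841591525203334
side [0.17813833 0.33947958 0.65534244] 57.907040412853426
0.1 [0.18322735 0.49160264 0.23060183] [[-9.37028512e-01  3.49252469e-01 -5.29785369e-04]
 [ 3.49252869e-01  9.37027558e-01 -1.33730113e-03]
 [ 2.93677685e-05 -1.43811835e-03 -9.99998965e-01]] 1.0002385872298698
```

View pics/top0.png

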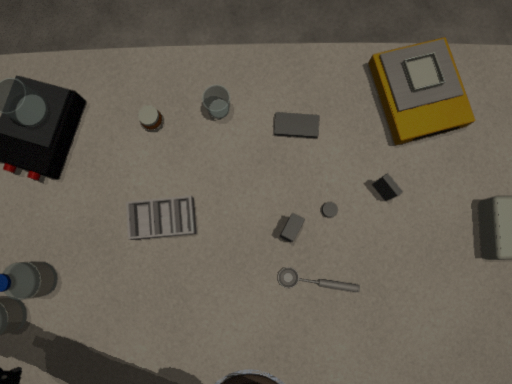

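View pics/side0.png

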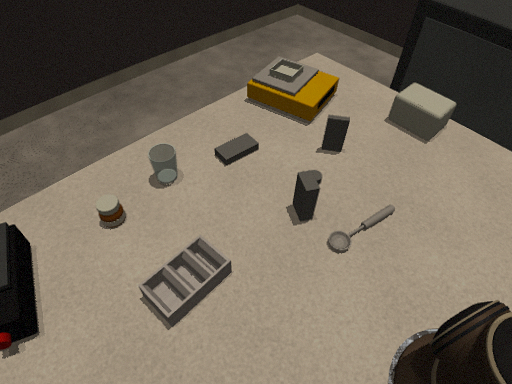

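Top view: the rack is at (162,218), with its widest slot apparently on the left. The upright plates are at (291,227) and (386,187), the slab is at (297,125) and the puck at (329,209). The side view agrees. Next I'll measure the top faces.

```bash
python3 - <<'E'
from h import *
def rect(pts):
    r=cv2.minAreaRect((pts*1000).astype(np.float32)); return np.round(r[0],1),np.round(r[1],1),round(r[2],1)
for n,boxes in (('top',dict(rack=(120,188,205,248),A=(265,205,312,250),B=(360,165,410,210))),('side',dict(rack=(130,230,240,330),A=(285,160,325,225),B=(318,105,355,160)))):
    X=np.load(n+'0.npy')
    for k,(a,b,c,d) in boxes.items():
        Y=X[b:d,a:c].reshape(-1,3); Y=Y[np.isfinite(Y[:,2])]
        lo,hi=((.040,.056) if k=='rack' else (.103,.118))
        T=Y[(Y[:,2]>lo)&(Y[:,2]<hi)]
        print(n,k,len(T),'bench z',round(np.percentile(Y[:,2],20),4),'topz',np.median(T[:,2]).round(4),rect(T[:,:2]))
        if k=='rack':
            c0,s,an=rect(T[:,:2])
            # profile along long axis
            a=np.radians(an if s[0]>s[1] else an+90); e=np.array([np.cos(a),np.sin(a)]); e*=np.sign(e[1]); f=np.array([e[1],-e[0]])
            q=(Y[:,:2]*1000-c0); u=q@e; v=q@f
            m=abs(v)<25
            print('e',e,'prof',[(int(x),int(np.median(Y[m&(abs(u-x)<2),2])*1000) if (m&(abs(u-x)<2)).any() else None) for x in range(-84,88,4)])
E
cat >> h.py <<'E'
def zoom(img,a,b,c,d,s,name): cv2.imwrite('pics/'+name,cv2.resize(img[b:d,a:c],None,fx=s,fy=s,interpolation=cv2.INTER_CUBIC))
E
python3 -c "
from h import *
zoom(cv2.imread('pics/top0.png'),120,160,420,260,2.6,'z0.png')"
```

```text
top rack 1160 bench z 0.0007 topz 0.0485 (array([490.3, 210.3]), array([ 91. , 160.3]), 4.8)
e [-0.08367784  0.99649286] prof [(-84, 1), (-80, 24), (-76, 51), (-72, 47), (-68, 40), (-64, 36), (-60, 8), (-56, 6), (-52, 7), (-48, 7), (-44, 33), (-40, 43), (-36, 49), (-32, 50), (-28, 42), (-24, 37), (-20, 9), (-16, 7), (-12, 7), (-8, 7), (-4, 7), (0, 7), (4, 24), (8, 41), (12, 48), (16, 50), (20, 48), (24, 42), (28, 36), (32, None), (36, 7), (40, 7), (44, 7), (48, 8), (52, 8), (56, 7), (60, 7), (64, 22), (68, 41), (72, 47), (76, 50), (80, 49), (84, None)]
top A 366 bench z -0.0004 topz 0.1111 (array([ 460.3, -103.3]), array([31.9, 56.1]), 62.1)
top B 187 bench z -0.0006 topz 0.1102 (array([ 550.8, -332. ]), array([55.8, 17.2]), 35.5)
side rack 1869 bench z 0.0003 topz 0.0484 (array([488.8, 208.3]), array([ 93. , 160.5]), 5.3)
e [-0.09237059  0.9957247 ] prof [(-84, None), (-80, 49), (-76, 49), (-72, 46), (-68, 39), (-64, 18), (-60, 7), (-56, 7), (-52, None), (-48, 34), (-44, 38), (-40, 44), (-36, 49), (-32, 50), (-28, 45), (-24, 38), (-20, 15), (-16, 6), (-12, 7), (-8, 6), (-4, 6), (0, 7), (4, None), (8, 39), (12, 46), (16, 49), (20, 48), (24, 42), (28, 30), (32, 6), (36, 6), (40, 7), (44, 7), (48, 7), (52, 7), (56, 6), (60, 6), (64, 36), (68, 41), (72, 48), (76, 49), (80, 26), (84, 0)]
side A 324 bench z -0.0003 topz 0.1101 (array([ 457.7, -103.5]), array([32.9, 56.8]), 63.3)
side B 131 bench z 0.0002 topz 0.1104 (array([ 550.4, -332.5]), array([56.7, 18.4]), 35.6)
```

View pics/z0.png

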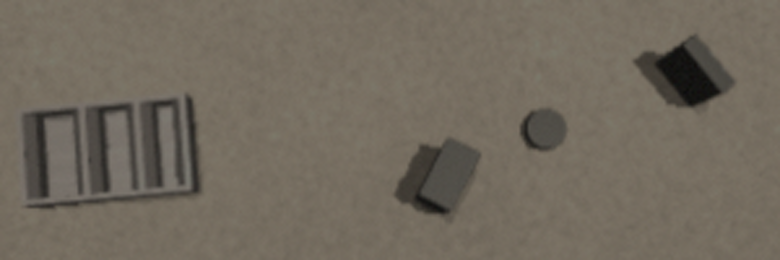

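The geometry matches the given sizes: the thick plate is at (459,-103) with its width at -27°, and the thin one is at (551,-332) with its width at 35.5°. The wide slot is at about (485.5,256), the narrow one at about (494.5,154.5), and the slot axis is at 5°. Next is a small row planner.

```bash
cat >> h.py <<'E'
def plan(x,y,z,ydeg,n,hand):
    """rows (in cm/deg) taking the TCP to x,y,z (mm) with tool y at ydeg, in n equal steps"""
    s=telemetry.observe(); R=np.array(s['ee_rot']); p=np.array(s['eef_pos'])*1000
    a=np.degrees(np.arctan2(R[1,1],R[0,1])); turn=(a-ydeg+90)%180-90 if abs(a-ydeg)>180 else a-ydeg
    D=(np.array([x,y,z])-p)/10/n; rows=[]
    for i in range(n):
        b=np.radians(a-turn*i/n); Y=np.array([np.cos(b),np.sin(b)]); X=np.array([-Y[1],Y[0]])
        rows.append([round(float(v),2) for v in (D[:2]@X,D[:2]@Y,-D[2],turn/n,hand)])
    print('t',s['t'],'pos',p.round(1),'yaw',a.round(1),'F',np.round(s['wrist_force'],1),'w',round(s['width'],3)); print(rows)
E
python3 -c "
from h import *
plan(459,-103.4,200,-27.3,17,8.54)"
```

```text
t 0.1 pos [183.2 491.6 230.6] yaw 69.6 F [ 0.8  0.4 -0.2] w 1.0
[[-2.74, -2.71, 0.18, 5.7, 8.54], [-3.0, -2.43, 0.18, 5.7, 8.54], [-3.22, -2.12, 0.18, 5.7, 8.54], [-3.42, -1.79, 0.18, 5.7, 8.54], [-3.58, -1.44, 0.18, 5.7, 8.54], [-3.7, -1.08, 0.18, 5.7, 8.54], [-3.79, -0.7, 0.18, 5.7, 8.54], [-3.84, -0.32, 0.18, 5.7, 8.54], [-3.86, 0.06, 0.18, 5.7, 8.54], [-3.83, 0.44, 0.18, 5.7, 8.54], [-3.77, 0.82, 0.18, 5.7, 8.54], [-3.67, 1.19, 0.18, 5.7, 8.54], [-3.53, 1.55, 0.18, 5.7, 8.54], [-3.36, 1.89, 0.18, 5.7, 8.54], [-3.16, 2.22, 0.18, 5.7, 8.54], [-2.92, 2.52, 0.18, 5.7, 8.54], [-2.66, 2.8, 0.18, 5.7, 8.54]]
```

Emit:
send_rows([
  [[-2.74, -2.71, 0.18, 5.7, 8.54], [-3.0, -2.43, 0.18, 5.7, 8.54], [-3.22, -2.12, 0.18, 5.7, 8.54], [-3.42, -1.79, 0.18, 5.7, 8.54], [-3.58, -1.44, 0.18, 5.7, 8.54], [-3.7, -1.08, 0.18, 5.7, 8.54], [-3.79, -0.7, 0.18, 5.7, 8.54], [-3.84, -0.32, 0.18, 5.7, 8.54], [-3.86, 0.06, 0.18, 5.7, 8.54], [-3.83, 0.44, 0.18, 5.7, 8.54], [-3.77, 0.82, 0.18, 5.7, 8.54], [-3.67, 1.19, 0.18, 5.7, 8.54], [-3.53, 1.55, 0.18, 5.7, 8.54], [-3.36, 1.89, 0.18, 5.7, 8.54], [-3.16, 2.22, 0.18, 5.7, 8.54], [-2.92, 2.52, 0.18, 5.7, 8.54], [-2.66, 2.8, 0.18, 5.7, 8.54], [0, 0, 0, 0, 8.54], [0, 0, 0, 0, 8.54]],
])

```text
t: 2.48
eef_pos: [0.4583, -0.1028, 0.2003]
ee_rot: [[0.459, 0.888, -0.001], [0.888, -0.459, 0.001], [-0.0, -0.001, -1.0]]
wrist_force: [-0.1, -0.8, -1.3]
width: 0.999
gripper_force: 0.0
```

```bash
python3 -c "
from h import *
plan(459,-103.4,76,-27.3,8,8.54)"
```

```text
t 2.475 pos [ 458.3 -102.8  200.3] yaw -27.3 F [-0.1 -0.8 -1.3] w 0.999
[[-0.0, 0.01, 1.55, -0.0, 8.54], [-0.0, 0.01, 1.55, -0.0, 8.54], [-0.0, 0.01, 1.55, -0.0, 8.54], [-0.0, 0.01, 1.55, -0.0, 8.54], [-0.0, 0.01, 1.55, -0.0, 8.54], [-0.0, 0.01, 1.55, -0.0, 8.54], [-0.0, 0.01, 1.55, -0.0, 8.54], [-0.0, 0.01, 1.55, -0.0, 8.54]]
```

Emit:
send_rows([
  [[0, 0.01, 1.55, 0, 8.54], [0, 0.01, 1.55, 0, 8.54], [0, 0.01, 1.55, 0, 8.54], [0, 0.01, 1.55, 0, 8.54], [0, 0.01, 1.55, 0, 8.54], [0, 0.01, 1.55, 0, 8.54], [0, 0.01, 1.55, 0, 8.54], [0, 0.01, 1.55, 0, 8.54], [0, 0, 0, 0, 8.54], [0, 0, 0, 0, 4.5], [0, 0, 0, 0, 4.5], [0, 0, 0, 0, 4.5], [0, 0, 0, 0, 4.5], [0, 0, 0, 0, 4.5], [0, 0, 0, 0, 4.5], [0, 0, 0, 0, 4.5]],
])

```text
t: 4.47
eef_pos: [0.4601, -0.1036, 0.0776]
ee_rot: [[0.459, 0.888, 0.002], [0.888, -0.459, -0.0], [0.001, 0.002, -1.0]]
wrist_force: [-0.9, 1.8, 6.3]
width: 0.648
gripper_force: 64.1
```

Gripped at 55 mm opening. Now I'll lift.

Emit:
send_rows([
  [[0, 0, -1, 0, 4.5], [0, 0, -2.5, 0, 4.5], [0, 0, -2.5, 0, 4.5], [0, 0, -2.5, 0, 4.5], [0, 0, -2.5, 0, 4.5], [0, 0, -1.5, 0, 4.5], [0, 0, 0, 0, 4.5]],
])

```text
t: 5.35
eef_pos: [0.4601, -0.1036, 0.2025]
ee_rot: [[0.459, 0.888, 0.002], [0.888, -0.459, -0.0], [0.0, 0.002, -1.0]]
wrist_force: [-0.1, 0.8, -2.3]
width: 0.646
gripper_force: 64.0
```

```bash
python3 -c "
from h import *
plan(485.5,256.1,200,5.1,14,4.5)"
```

```text
t 5.35 pos [ 460.1 -103.6  202.5] yaw -27.3 F [-0.1  0.8 -2.3] w 0.646
[[2.37, -1.02, 0.02, -2.32, 4.5], [2.41, -0.92, 0.02, -2.32, 4.5], [2.44, -0.82, 0.02, -2.32, 4.5], [2.47, -0.72, 0.02, -2.32, 4.5], [2.5, -0.62, 0.02, -2.32, 4.5], [2.52, -0.52, 0.02, -2.32, 4.5], [2.54, -0.42, 0.02, -2.32, 4.5], [2.56, -0.32, 0.02, -2.32, 4.5], [2.57, -0.21, 0.02, -2.32, 4.5], [2.57, -0.11, 0.02, -2.32, 4.5], [2.58, -0.01, 0.02, -2.32, 4.5], [2.57, 0.1, 0.02, -2.32, 4.5], [2.57, 0.2, 0.02, -2.32, 4.5], [2.56, 0.31, 0.02, -2.32, 4.5]]
```

Emit:
send_rows([
  [[2.37, -1.02, 0.02, -2.32, 4.5], [2.41, -0.92, 0.02, -2.32, 4.5], [2.44, -0.82, 0.02, -2.32, 4.5], [2.47, -0.72, 0.02, -2.32, 4.5], [2.5, -0.62, 0.02, -2.32, 4.5], [2.52, -0.52, 0.02, -2.32, 4.5], [2.54, -0.42, 0.02, -2.32, 4.5], [2.56, -0.32, 0.02, -2.32, 4.5], [2.57, -0.21, 0.02, -2.32, 4.5], [2.57, -0.11, 0.02, -2.32, 4.5], [2.58, -0.01, 0.02, -2.32, 4.5], [2.57, 0.1, 0.02, -2.32, 4.5], [2.57, 0.2, 0.02, -2.32, 4.5], [2.56, 0.31, 0.02, -2.32, 4.5], [0, 0, 0, 0, 4.5], [0, 0, 0, 0, 4.5]],
])

```text
t: 7.35
eef_pos: [0.4846, 0.2557, 0.1978]
ee_rot: [[-0.089, 0.996, -0.002], [0.996, 0.089, -0.001], [-0.001, -0.002, -1.0]]
wrist_force: [-0.7, 0.2, -2.1]
width: 0.649
gripper_force: 64.0
```

```bash
python3 -c "
from h import *
p,d=cap('side','s1.png'); X=cloud('side',d); np.save('side1.npy',X)
p2,d2=cap('top','t1.png'); np.save('top1.npy',cloud('top',d2))
a=cv2.resize(cv2.imread('pics/s1.png')[140:360,80:300],(390,390),interpolation=2); b=cv2.resize(cv2.imread('pics/t1.png')[150:270,100:220],(390,390),interpolation=2)
cv2.imwrite('pics/c1.png',np.hstack([a,b]))
# lower part of the plate
Y=X[140:340,80:300].reshape(-1,3); c=np.array([.4855,.2561])
m=(abs(Y[:,0]-c[0])<.06)&(abs(Y[:,1]-c[1])<.06)
for lo in (.12,.13,.14,.15,.16):
  T=Y[m&(Y[:,2]>lo)&(Y[:,2]<lo+.01)]
  q=(T[:,:2]-c)*1000; e=np.array([-.089,.996]); f=np.array([.996,.089])
  if len(T): print(lo,len(T),'u',np.percentile(q@e,[1,20,50,80,99]).round(1),'v',np.percentile(q@f,[1,20,50,80,99]).round(1))
plan(485.5,256.1,200,5.1,1,4.5)"
```

```text
0.12 65 u [-16.1  -5.5   8.1  14.   14.8] v [-30.8 -30.1 -29.6 -12.1  23. ]
0.13 83 u [-16.8  -7.5   6.4  14.   14.4] v [-31.  -30.4 -29.6  -3.4  21.6]
0.14 99 u [-15.6  -7.7   8.4  14.   14.6] v [-30.9 -30.  -29.3  -5.4  25. ]
0.15 93 u [-15.9  -6.1   7.4  14.   14.5] v [-30.7 -29.8 -29.3  -8.5  23. ]
0.16 100 u [-15.9  -6.2   9.4  13.9  14.5] v [-30.7 -29.8 -29.   -5.   22.8]
t 7.45 pos [484.8 255.5 198.5] yaw 5.1 F [ 0.2 -0.1 -2.3] w 0.652
[[0.06, 0.07, -0.15, -0.02, 4.5]]
```

View pics/c1.png

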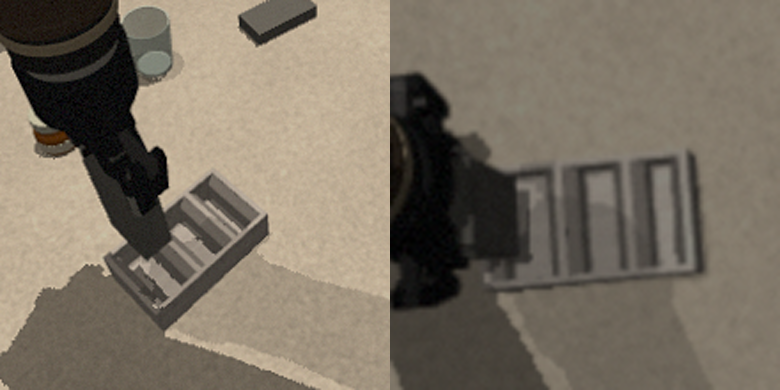

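The left crop (side) shows the plate held over the wide slot with its edges parallel to it. It measures centred within 1 mm. I'll descend most of the way.

Emit:
send_rows([
  [[0.05, 0.05, 1.2, 0, 4.5], [0, 0, 1.2, 0, 4.5], [0, 0, 1.2, 0, 4.5], [0, 0, 1.2, 0, 4.5], [0, 0, 1.2, 0, 4.5], [0, 0, 0.8, 0, 4.5], [0, 0, 0.8, 0, 4.5], [0, 0, 0.8, 0, 4.5], [0, 0, 0.5, 0, 4.5], [0, 0, 0.3, 0, 4.5], [0, 0, 0, 0, 4.5]],
])

```text
t: 8.82
eef_pos: [0.4855, 0.2568, 0.1068]
ee_rot: [[-0.09, 0.996, -0.0], [0.996, 0.09, -0.0], [-0.0, -0.0, -1.0]]
wrist_force: [0.1, -0.1, -2.5]
width: 0.645
gripper_force: 64.1
```

Emit:
send_rows([
  [[0, 0, 0.4, 0, 4.5], [0, 0, 0.4, 0, 4.5], [0, 0, 0.4, 0, 4.5], [0, 0, 0.4, 0, 4.5], [0, 0, 0.3, 0, 4.5], [0, 0, 0.2, 0, 4.5], [0, 0, 0.1, 0, 4.5], [0, 0, 0, 0, 4.5]],
])

```text
t: 9.82
eef_pos: [0.4855, 0.2568, 0.0849]
ee_rot: [[-0.09, 0.996, -0.0], [0.996, 0.09, -0.0], [-0.0, -0.0, -1.0]]
wrist_force: [0.1, -0.4, -3.0]
width: 0.646
gripper_force: 64.1
```

Now the last 1–2 mm, then release and retreat straight up.

Emit:
send_rows([
  [[0, 0, 0.1, 0, 4.5], [0, 0, 0.05, 0, 4.5], [0, 0, 0, 0, 4.5], [0, 0, 0, 0, 6.2], [0, 0, 0, 0, 7], [0, 0, 0, 0, 8.54], [0, 0, 0, 0, 8.54], [0, 0, 0, 0, 8.54], [0, 0, 0, 0, 8.54], [0, 0, -1.5, 0, 8.54], [0, 0, -2.5, 0, 8.54], [0, 0, -2.5, 0, 8.54], [0, 0, -2.5, 0, 8.54], [0, 0, -2.5, 0, 8.54], [0, 0, 0, 0, 8.54]],
])

```text
t: 11.7
eef_pos: [0.4867, 0.2574, 0.2014]
ee_rot: [[-0.089, 0.996, 0.004], [0.996, 0.089, 0.002], [0.002, 0.005, -1.0]]
wrist_force: [-0.4, 0.5, -0.1]
width: 0.999
gripper_force: 0.0
```

```bash
python3 -c "
from h import *
plan(550.6,-332.3,200,35.5,19,8.54)"
```

```text
t 11.7 pos [486.7 257.4 201.4] yaw 5.1 F [-0.4  0.5 -0.1] w 0.999
[[-3.12, 0.06, 0.01, -1.6, 8.54], [-3.12, -0.03, 0.01, -1.6, 8.54], [-3.12, -0.12, 0.01, -1.6, 8.54], [-3.12, -0.2, 0.01, -1.6, 8.54], [-3.11, -0.29, 0.01, -1.6, 8.54], [-3.1, -0.38, 0.01, -1.6, 8.54], [-3.09, -0.46, 0.01, -1.6, 8.54], [-3.07, -0.55, 0.01, -1.6, 8.54], [-3.06, -0.63, 0.01, -1.6, 8.54], [-3.04, -0.72, 0.01, -1.6, 8.54], [-3.02, -0.8, 0.01, -1.6, 8.54], [-2.99, -0.89, 0.01, -1.6, 8.54], [-2.97, -0.97, 0.01, -1.6, 8.54], [-2.94, -1.05, 0.01, -1.6, 8.54], [-2.91, -1.13, 0.01, -1.6, 8.54], [-2.88, -1.22, 0.01, -1.6, 8.54], [-2.84, -1.3, 0.01, -1.6, 8.54], [-2.8, -1.37, 0.01, -1.6, 8.54], [-2.76, -1.45, 0.01, -1.6, 8.54]]
```

Emit:
send_rows([
  [[-3.12, 0.06, 0.01, -1.6, 8.54], [-3.12, -0.03, 0.01, -1.6, 8.54], [-3.12, -0.12, 0.01, -1.6, 8.54], [-3.12, -0.2, 0.01, -1.6, 8.54], [-3.11, -0.29, 0.01, -1.6, 8.54], [-3.1, -0.38, 0.01, -1.6, 8.54], [-3.09, -0.46, 0.01, -1.6, 8.54], [-3.07, -0.55, 0.01, -1.6, 8.54], [-3.06, -0.63, 0.01, -1.6, 8.54], [-3.04, -0.72, 0.01, -1.6, 8.54], [-3.02, -0.8, 0.01, -1.6, 8.54], [-2.99, -0.89, 0.01, -1.6, 8.54], [-2.97, -0.97, 0.01, -1.6, 8.54], [-2.94, -1.05, 0.01, -1.6, 8.54], [-2.91, -1.13, 0.01, -1.6, 8.54], [-2.88, -1.22, 0.01, -1.6, 8.54], [-2.84, -1.3, 0.01, -1.6, 8.54], [-2.8, -1.37, 0.01, -1.6, 8.54], [-2.76, -1.45, 0.01, -1.6, 8.54], [0, 0, 0, 0, 8.54]],
])

```text
t: 14.2
eef_pos: [0.5494, -0.3345, 0.1951]
ee_rot: [[-0.579, 0.815, -0.001], [0.815, 0.579, 0.001], [0.001, -0.001, -1.0]]
wrist_force: [0.0, 0.0, 1.1]
width: 0.999
gripper_force: 0.0
```

```bash
python3 -c "
from h import *
p,d=cap('side','s2.png');p2,d2=cap('top','t2.png')
for n,D in (('side',d),('top',d2)):
  X=cloud(n,D); Y=X.reshape(-1,3); T=Y[(abs(Y[:,0]-.4855)<.06)&(abs(Y[:,1]-.256)<.05)&(Y[:,2]>.108)&(Y[:,2]<.13)]
  print(n,len(T),np.median(T[:,2]),cv2.minAreaRect((T[:,:2]*1000).astype(np.float32)))
a=cv2.resize(cv2.imread('pics/s2.png'),(400,300),interpolation=3); b=cv2.resize(cv2.imread('pics/t2.png'),(400,300),interpolation=3)
cv2.imwrite('pics/c2.png',np.hstack([a,b]))
plan(550.6,-332.3,76,35.5,8,8.54)"
```

```text
side 613 0.11645577614805222 ((484.3326721191406, 255.52914428710938), (57.079261779785156, 32.29841613769531), 3.9895060062408447)
top 383 0.11709278607378043 ((485.86444091796875, 256.5635681152344), (56.302581787109375, 33.37587356567383), 3.741791009902954)
t 14.3 pos [ 549.5 -332.7  195.7] yaw 35.5 F [-0.7 -0.5  0.4] w 1.004
[[-0.0, 0.01, 1.5, -0.0, 8.54], [-0.0, 0.01, 1.5, -0.0, 8.54], [-0.0, 0.01, 1.5, -0.0, 8.54], [-0.0, 0.01, 1.5, -0.0, 8.54], [-0.0, 0.01, 1.5, -0.0, 8.54], [-0.0, 0.01, 1.5, -0.0, 8.54], [-0.0, 0.01, 1.5, -0.0, 8.54], [-0.0, 0.01, 1.5, -0.0, 8.54]]
```

View pics/c2.png

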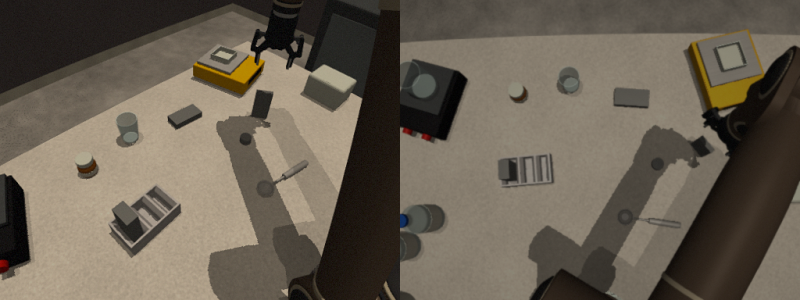

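The thick plate is seated in the wide slot, with its top at 0.1165 m (0.116 expected). The thin plate is still standing under the gripper. I'll descend on it and close in steps.

Emit:
send_rows([
  [[0, 0.01, 1.5, 0, 8.54], [0, 0.01, 1.5, 0, 8.54], [0, 0.01, 1.5, 0, 8.54], [0, 0.01, 1.5, 0, 8.54], [0, 0.01, 1.5, 0, 8.54], [0, 0.01, 1.5, 0, 8.54], [0, 0.01, 1.5, 0, 8.54], [0, 0.01, 1.5, 0, 8.54], [0, 0, 0, 0, 8.54], [0, 0, 0, 0, 6.4], [0, 0, 0, 0, 6.0], [0, 0, 0, 0, 5.8], [0, 0, 0, 0, 5.6], [0, 0, 0, 0, 5.0], [0, 0, 0, 0, 4.5], [0, 0, 0, 0, 4.5], [0, 0, 0, 0, 4.5]],
])

```text
t: 16.42
eef_pos: [0.551, -0.3328, 0.0774]
ee_rot: [[-0.581, 0.814, 0.001], [0.814, 0.581, -0.001], [-0.002, 0.001, -1.0]]
wrist_force: [0.3, -0.0, 6.3]
width: 0.642
gripper_force: 64.0
```

Emit:
send_rows([
  [[0, 0, -1, 0, 4.5], [0, 0, -2.5, 0, 4.5], [0, 0, -2.5, 0, 4.5], [0, 0, -2.5, 0, 4.5], [0, 0, -2.5, 0, 4.5], [0, 0, -1.5, 0, 4.5], [0, 0, 0, 0, 4.5]],
])

```text
t: 17.3
eef_pos: [0.5509, -0.3327, 0.2025]
ee_rot: [[-0.581, 0.814, 0.001], [0.814, 0.581, -0.001], [-0.002, 0.001, -1.0]]
wrist_force: [-0.7, 0.4, -1.5]
width: 0.646
gripper_force: 63.5
```

```bash
python3 -c "
from h import *
plan(494,154.6,200,4.6,18,4.5)"
```

```text
t 17.3 pos [ 550.9 -332.7  202.5] yaw 35.5 F [-0.7  0.4 -1.5] w 0.646
[[2.39, 1.32, 0.01, 1.72, 4.5], [2.43, 1.24, 0.01, 1.72, 4.5], [2.46, 1.17, 0.01, 1.72, 4.5], [2.5, 1.1, 0.01, 1.72, 4.5], [2.53, 1.02, 0.01, 1.72, 4.5], [2.56, 0.94, 0.01, 1.72, 4.5], [2.58, 0.87, 0.01, 1.72, 4.5], [2.61, 0.79, 0.01, 1.72, 4.5], [2.63, 0.71, 0.01, 1.72, 4.5], [2.65, 0.63, 0.01, 1.72, 4.5], [2.67, 0.55, 0.01, 1.72, 4.5], [2.68, 0.47, 0.01, 1.72, 4.5], [2.7, 0.39, 0.01, 1.72, 4.5], [2.71, 0.31, 0.01, 1.72, 4.5], [2.72, 0.23, 0.01, 1.72, 4.5], [2.72, 0.15, 0.01, 1.72, 4.5], [2.72, 0.07, 0.01, 1.72, 4.5], [2.73, -0.02, 0.01, 1.72, 4.5]]
```

Emit:
send_rows([
  [[2.39, 1.32, 0.01, 1.72, 4.5], [2.43, 1.24, 0.01, 1.72, 4.5], [2.46, 1.17, 0.01, 1.72, 4.5], [2.5, 1.1, 0.01, 1.72, 4.5], [2.53, 1.02, 0.01, 1.72, 4.5], [2.56, 0.94, 0.01, 1.72, 4.5], [2.58, 0.87, 0.01, 1.72, 4.5], [2.61, 0.79, 0.01, 1.72, 4.5], [2.63, 0.71, 0.01, 1.72, 4.5], [2.65, 0.63, 0.01, 1.72, 4.5], [2.67, 0.55, 0.01, 1.72, 4.5], [2.68, 0.47, 0.01, 1.72, 4.5], [2.7, 0.39, 0.01, 1.72, 4.5], [2.71, 0.31, 0.01, 1.72, 4.5], [2.72, 0.23, 0.01, 1.72, 4.5], [2.72, 0.15, 0.01, 1.72, 4.5], [2.72, 0.07, 0.01, 1.72, 4.5], [2.73, -0.02, 0.01, 1.72, 4.5], [0, 0, 0, 0, 4.5], [0, 0, 0, 0, 4.5]],
])

```text
t: 19.8
eef_pos: [0.4932, 0.1545, 0.1989]
ee_rot: [[-0.08, 0.997, -0.001], [0.997, 0.08, -0.001], [-0.001, -0.001, -1.0]]
wrist_force: [-0.5, 0.2, -1.3]
width: 0.646
gripper_force: 63.5
```

```bash
python3 -c "
from h import *
p,d=cap('side','s3.png'); X=cloud('side',d)
Y=X.reshape(-1,3); c=np.array([.494,.1546])
m=(abs(Y[:,0]-c[0])<.06)&(abs(Y[:,1]-c[1])<.06)
e=np.array([-.080,.997]); f=np.array([.997,.080])
for lo in (.125,.135,.145,.155,.165):
  T=Y[m&(Y[:,2]>lo)&(Y[:,2]<lo+.01)]; q=(T[:,:2]-c)*1000
  if len(T): print(lo,len(T),'u',np.percentile(q@e,[1,20,50,80,99]).round(1),'v',np.percentile(q@f,[1,20,50,80,99]).round(1))
# thick plate in same frame, slot profile
q=(Y[:,:2]-c)*1000;u=q@e;v=q@f
print([(x,(np.nanmedian(Y[(abs(v)<35)&(abs(u-x)<1),2])*1000).round()) for x in range(-26,24,2)])
zoom(cv2.imread('pics/s3.png'),90,120,320,340,2.7,'z3.png')
plan(494,154.6,200,4.6,1,4.5)"
```

```text
0.125 75 u [-9.   1.5  6.5  7.2  8.1] v [-29.8 -29.  -13.8   5.4  24.3]
0.135 84 u [-7.1  3.1  6.7  7.2  8.1] v [-29.6 -29.  -11.6  10.7  23.5]
0.145 84 u [-7.9  1.8  6.6  7.2  7.8] v [-29.8 -28.7 -10.8  11.9  25.4]
0.155 83 u [-8.8  2.3  6.5  7.1  7.9] v [-29.8 -29.  -12.4   6.9  23.8]
0.165 92 u [-8.8  2.8  6.5  7.3  8.2] v [-29.8 -28.9 -12.7   8.3  23.9]
[(-26, np.float64(373.0)), (-24, np.float64(355.0)), (-22, np.float64(372.0)), (-20, np.float64(51.0)), (-18, np.float64(351.0)), (-16, np.float64(336.0)), (-14, np.float64(42.0)), (-12, np.float64(31.0)), (-10, np.float64(28.0)), (-8, np.float64(179.0)), (-6, np.float64(163.0)), (-4, np.float64(170.0)), (-2, np.float64(231.0)), (0, np.float64(232.0)), (2, np.float64(232.0)), (4, np.float64(232.0)), (6, np.float64(190.0)), (8, np.float64(191.0)), (10, np.float64(295.0)), (12, np.float64(298.0)), (14, np.float64(373.0)), (16, np.float64(341.0)), (18, np.float64(373.0)), (20, np.float64(396.0)), (22, np.float64(406.0))]
t 19.85 pos [493.3 154.2 199.1] yaw 4.6 F [-0.1 -0.5 -1.2] w 0.649
[[0.03, 0.07, -0.09, -0.04, 4.5]]
```

View pics/z3.png

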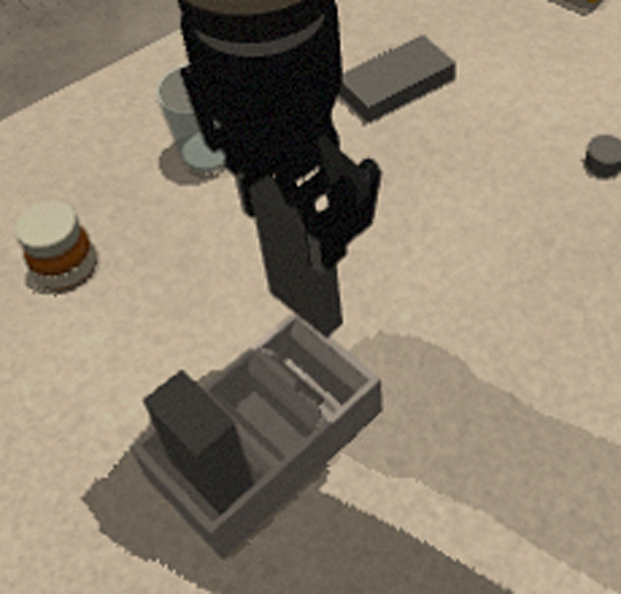

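The picture shows the thin plate above the narrow slot, aligned with it, and the thick plate seated upright. I'll descend now.

Emit:
send_rows([
  [[0, 0.05, 1.2, 0, 4.5], [0, 0, 1.2, 0, 4.5], [0, 0, 1.2, 0, 4.5], [0, 0, 1.2, 0, 4.5], [0, 0, 1.2, 0, 4.5], [0, 0, 0.8, 0, 4.5], [0, 0, 0.8, 0, 4.5], [0, 0, 0.8, 0, 4.5], [0, 0, 0.5, 0, 4.5], [0, 0, 0.3, 0, 4.5], [0, 0, 0, 0, 4.5]],
])

```text
t: 21.22
eef_pos: [0.494, 0.155, 0.1076]
ee_rot: [[-0.08, 0.997, -0.0], [0.997, 0.08, -0.0], [-0.0, -0.0, -1.0]]
wrist_force: [-0.0, -0.1, -0.8]
width: 0.643
gripper_force: 63.5
```

Emit:
send_rows([
  [[0, 0, 0.4, 0, 4.5], [0, 0, 0.4, 0, 4.5], [0, 0, 0.4, 0, 4.5], [0, 0, 0.4, 0, 4.5], [0, 0, 0.3, 0, 4.5], [0, 0, 0.2, 0, 4.5], [0, 0, 0.1, 0, 4.5], [0, 0, 0, 0, 4.5]],
])

```text
t: 22.22
eef_pos: [0.4941, 0.155, 0.0857]
ee_rot: [[-0.08, 0.997, 0.0], [0.997, 0.08, -0.0], [-0.0, 0.0, -1.0]]
wrist_force: [0.9, -0.4, -0.3]
width: 0.644
gripper_force: 63.5
```

Emit:
send_rows([
  [[0, 0, 0.1, 0, 4.5], [0, 0, 0.1, 0, 4.5], [0, 0, 0, 0, 4.5], [0, 0, 0, 0, 6.2], [0, 0, 0, 0, 7], [0, 0, 0, 0, 8.54], [0, 0, 0, 0, 8.54], [0, 0, 0, 0, 8.54], [0, 0, 0, 0, 8.54], [0, 0, -1.5, 0, 8.54], [0, 0, -2.5, 0, 8.54], [0, 0, -2.5, 0, 8.54], [0, 0, -2.5, 0, 8.54], [0, 0, -2.5, 0, 8.54], [-3, 0, 0, 0, 8.54], [-5, 0, 0, 0, 8.54], [-5, 0, 0, 0, 8.54], [-5, 0, 0, 0, 8.54], [0, 0, 0, 0, 8.54], [0, 0, 0, 0, 8.54]],
])

```text
t: 24.72
eef_pos: [0.5085, -0.0244, 0.1995]
ee_rot: [[-0.079, 0.997, 0.001], [0.997, 0.079, 0.0], [0.0, 0.001, -1.0]]
wrist_force: [0.6, 0.1, 0.3]
width: 1.002
gripper_force: 0.0
```

```bash
python3 -c "
from h import *
p,d=cap('side','s4.png');p2,d2=cap('top','t4.png')
for n,D in (('side',d),('top',d2)):
  Y=cloud(n,D).reshape(-1,3)
  for c in ((.4855,.2565),(.494,.1546)):
    T=Y[(abs(Y[:,0]-c[0])<.06)&(abs(Y[:,1]-c[1])<.04)&(Y[:,2]>.105)&(Y[:,2]<.14)]
    print(n,len(T),np.median(T[:,2]),cv2.minAreaRect((T[:,:2]*1000).astype(np.float32)))
zoom(cv2.imread('pics/s4.png'),90,180,320,340,2.7,'z4.png')
plan(494,154.6,200,4.6,1,4.5)"
```

```text
side 639 0.1164190727454789 ((484.3602294921875, 255.32965087890625), (57.511356353759766, 32.33749771118164), 4.081349849700928)
side 282 0.11587200245986062 ((492.8341369628906, 154.55111694335938), (56.39859390258789, 16.763364791870117), 5.449416160583496)
top 392 0.11690192320945579 ((486.21478271484375, 256.3597106933594), (56.7103385925293, 33.942420959472656), 3.6923108100891113)
top 199 0.11690272898139777 ((495.4958801269531, 155.72450256347656), (56.383460998535156, 16.416099548339844), 5.7670183181762695)
t 24.825 pos [508.4 -23.5 199.2] yaw 4.6 F [-0.2  0.4 -1.5] w 0.996
[[17.87, 0.0, -0.08, 0.05, 4.5]]
```

View pics/z4.png

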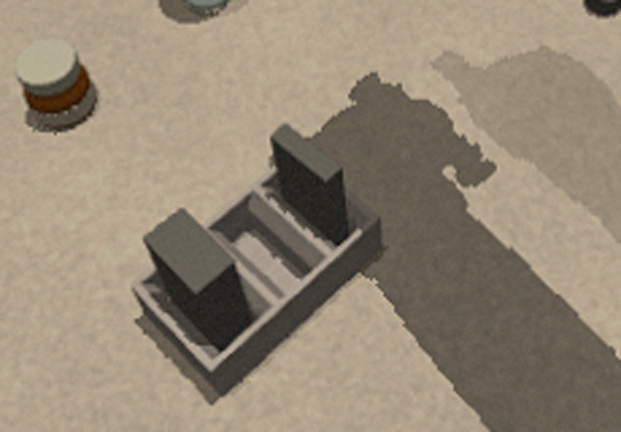

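Both plates stand upright in the outer slots, with tops at about 0.116 m, so both are fully down. The gripper is clear of them.

```bash
python3 -c "
from workcell import job
print(job.job_done())"
```

```text
the job is handed in; nothing more can be done
None
```

The thick plate is in the widest slot and the thin plate in the narrowest. Both are upright, fully down on the slot floors and released, and the job was handed in at about 25 s.

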